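# Weigh a clutch drum on the sprung hook of a balance

## Robot

A 6-joint arm with a two-finger parallel gripper is mounted at the origin on the work surface. World frame = base frame: x ahead of the robot, y to its left, z up, the work surface at z = 0. Lengths are in mm, angles in rad, forces in N, time in s.
With the tool pointing down it reaches from about 350 to 875 mm from the base axis. Payload 4.2 kg.
Tool frame: the origin (TCP) lies between the finger pads; the fingertips stand 17 mm ahead of it and the grasp point (between the pads) lies 2 mm behind it (nose_length is the distance from the TCP to the fingertips, in mm); z points along the fingers, y is the direction in which the jaws open and shut (so a half turn about z gives the same grasp; the last joint's range is limited). The gripper opens to 85 mm and grips with 20 to 120 N. Pads are 22 mm wide; open, the fingers measure 114 mm over their backs; the gripper's body (76 mm by 85 mm) begins 54 mm behind the grasp point. The pads swing forward as they close: fully open they stand 13 mm farther back than shut.
Start: joints at [1.599, 0.385, 0.008, 0, -1.194, -0.259], TCP at [142.941, 608.414, 248.312] pointing down, gripper open.
Joint ranges: [-3.14, 3.14], [-1.21, 2.06], [-1.07, 1.41], [-3.16, 2.05], [-2.99, -0.16], [-3.1, 3.1]. Speed limits (rad/s): [2.79, 2.79, 3.14, 3.14, 3.14, 3.14].

## Interface

Orientations are given as a unit quaternion [x, y, z, w].
In Python, from bench import * gives the robot as it stands.
- The arm moves only by the tool jog_arm, never from a script. Its argument "increments" is a list of rows, each a list of 4 numbers: the shift along the tool's x, y, z in m, then the turn about the tool's z in degrees. A call has 1 to 10 rows; each row is the pose to reach, as a shift and turn from the pose measured when the call began, along the tool's axes at that moment; what a row does not reach only later rows make up. A row lasts 1/8 s, in which the tool goes at most 62.5 mm and 10.7 degrees, less where a joint would pass 70% of its speed; a pose out of reach is approached as far as the arm can. A call with a gripper value outside its range is refused whole. "hand" is the gripper's target within -1 to 1 (fully open at 1, half-way at 0, shut at -1), set as the call begins (left out, the last holds). The fingers move at their own pace and stop on an object; the grip force is fixed at half the most. Time passes only in rows, so rows that repeat a pose let the fingers close. It gives the time, the measured TCP pose, the force and the opening at its end, in the units of the state.
- read_state(): the state, without advancing time (a new reading comes with each control period).
- get_image(name): name is "scene" or "side" or "wrist"; returns the picture (400x640x3 uint8, red, green, blue); there is no depth.
- calibration(name): a dict with "fx", "fy", "cx", "cy" (pixels), "position" and "rotation" of the camera in the world; the wrist camera has in their place "hand_eye" (4x4, takes a point from camera to tool coordinates, whose origin is the TCP and whose axes are the flange's). Camera axes: x right, y up, looking along -z (the intrinsics and any distortion apply to the point x, -y, -z); pixel columns grow to the right and rows downward; lengths in mm; the calibration is good to about 2 mm. A picture is of the moment at which its call begins: read the wrist's pose just before it. calibration takes no time and is no camera call.
- job_done(): hands the job in, once; it reports no verdict.
The state is a dict: "clock": time; "joints": joint angles; "joint_vel": joint speeds; "joint_efforts": joint torques, N m; "position": TCP position; "ee_rot": TCP orientation; "contact_force": force on the tool from outside, world axes, zero at the start; "wrist_torque": the same for the moment, N m; "gripper_width": finger opening in mm.
Only numpy, scipy, OpenCV 4.12 (cv2) and the standard library are available. Lean on these libraries where they do the work, as an engineer would, in place of code of your own. Each camera call takes 0.05 s, during which the arm holds its last target.

## Task

Weigh the clutch drum that has a hanger on top: lift it by the upright tongue of its hanger and hang it by the hanger's eye on the sprung hook of the balance. Lower it slowly, without pressing down on the hook, until the hook has dipped far enough to carry the whole weight, and only then let go, so gently that the hook neither drops nor springs up; leave the drum hanging still, touched by nothing else. Leave the other things on the bench where they are.

Things in the scene. Friction and masses are not known exactly. Their poses are not given: they have to be found in the camera images.
- drum: The clutch drum to weigh: steel drum 73 mm across, 42 mm high, standing upright, with a dark steel hanger plate (10 mm thick along x) rising from its middle: a house-shaped eye, then a tongue; 155 mm high in all. Origin: centre of the underside, z up. Same front and back: may hang either way round. Its weight differs each time, 0.33 to 0.80 kg (3.2 to 7.8 N).
- tongue (a point): Middle of the hanger's straight upright tongue, 130 mm above the drum's underside; axes as the drum. The tongue is 24 mm wide (y), 10 mm thick (x), from 105 to 155 mm above the underside. Pinch it across its 10 mm thickness; keep the fingertips at 118 mm or higher so that they stay clear of the hook.
- eye (a point): Top point of the eye in the hanger, 97 mm above the drum's underside, mid-thickness; axes as the drum. The eye goes through along x: 30 mm wide (y), floor 35 mm below this point, upright sides to 15 mm below it, then a roof sloping at 45 degrees up to this point; 42 mm wide outside. When hung this point lies about 2 mm above hook_seat.
- balance: Spring balance, fixed to the bench: grey base plate 130 x 140 mm, 14 mm thick, two upright steel rods and a grey cap 275 mm high. Origin: on the bench straight below the hook's seat. x points from the hook's free tip toward the rods, z up. The base plate begins at x = 70 mm (bare bench below the seat); rods, cap and the hook's carriage begin at x = 117 mm.
- hook_seat (a point): Where the eye rests: top of the hook's round 8 mm bar (along x), midway between upturned tip and collar; 224 mm above the bench when empty, sinks with the hook. Axes as the balance. The tip, 8 mm thick, is centred 13.5 mm toward -x and rises 10 mm above this point; the 18 mm collar begins 10.5 mm toward +x. The bar's underside is 8 mm below this point.
- hook (a joint): How far the sprung hook has dipped, m: 0 empty, stop at 0.1. It slides straight down against a spring of 100 N per m (1 N dips it 10 mm; the drum 32 to 78 mm), lightly damped: let go of a load it does not yet carry, or that was pressed too far down, and it bounces for a second or two. A well-handled hook never moves faster than 0.08 m/s.
- gear: Bystander: small steel gear blank with a hub, 60 mm across, 28 mm high. Origin: centre of underside.
- plain_drum: Bystander: steel drum without a hanger, 68 mm across, 46 mm high. Origin: centre of underside.
- plates: Bystander: ring-shaped stack of dark clutch plates, 72 mm across, 20 mm high. Origin: centre of underside.
- jar: Bystander: white jar, 64 mm across, 75 mm high. Origin: centre of underside.
- can: Bystander: plain metal can, 66 mm across, 110 mm high. Origin: centre of underside.
- hammer: Bystander: hammer with a wooden handle lying on the bench.
- driver: Bystander: screwdriver with a black handle lying on the bench.
Things that resemble listed ones, but are neither listed nor needed, are in the scene too. What is shaped like the drum but orange is not meant.

How it is judged (in metres and radians):
On the way, in this order (a step that is already met when the one before it is completed fails the run):
1. the drum is lifted clear of the bench (height (world z) of drum above 0.05 m), for 0.2 s.
2. the drum's eye is on the hook and the hook has begun to take its weight (x of eye in the frame of hook_seat between -0.012 and 0.012 m and distance between eye and hook_seat below 0.014 m and value of joint hook above 0.01 m and contact force between drum and balance above 0.5 N), for 0.2 s.
3. the robot has let go and the drum hangs still on the hook (x of eye in the frame of hook_seat between -0.012 and 0.012 m and distance between eye and hook_seat below 0.014 m and contact force between the fingers and drum below 0.05 N and linear speed of drum below 0.02 m/s and value of joint hook above 0.02 m), for 0.3 s.
At the end, for the whole second after the job is handed in: The drum hangs by its eye on the hook (eye point within 14 mm of the seat, 12 mm along the bar), hook dipped over 20 mm, all at rest (hook under 0.01 m/s, drum under 0.02 m/s and 0.2 rad/s), drum within 0.2 rad of upright, off the bench, pulling over 1.5 N on the balance (x of eye in the frame of hook_seat between -0.012 and 0.012 m and distance between eye and hook_seat below 0.014 m and value of joint hook above 0.02 m and velocity of joint hook between -0.01 and 0.01 m/s and linear speed of drum below 0.02 m/s and angular speed of drum below 0.2 rad/s and angle between drum's own z axis and vertical below 0.2 rad and height (world z) of drum above 0.02 m and contact force between drum and balance above 1.5 N); the robot touches nothing.
It fails at once if the hook drops or springs up faster than 0.08 m/s (velocity of joint hook above 0.08 m/s or velocity of joint hook below -0.08 m/s).
It fails at once if the drum is pressed on the balance with more than 24 N, or the hook is pushed down nearly to its stop (over 95 mm) (contact force between drum and balance above 24 N or value of joint hook above 0.095 m).
It fails at once if the robot itself pushes on the balance with more than 5 N (contact force between any of the fingers, the arm and balance above 5 N).
It fails at once if another thing on the bench is moved more than 20 mm (distance of any of gear, plain_drum, plates, jar, can, hammer, driver from where it was at the start of the episode above 0.02 m).
It also fails if it takes over 64 s, if anything falls off the work surface, if the arm or the gripper's body presses on something with over 40 N, if the wrist force passes 120 N, or if a joint passes its speed limit or range.

## Working session

There is one attempt and no reset: what is moved stays moved. The work goes in short steps, Python scripts to look and compute and a tool call to move; the robot and the scene stay as the last step left them, time stands still between calls to the robot, and variables do not carry over. Pictures are saved under pics/ and viewed, and the job is handed in when it is done.

Besides the shell and the picture viewer there is one more tool, called after "Call:" by a JSON object that holds its "api" and its "payload". jog_arm: Moves the arm, as the interface text tells. Its arguments: {"type":"object","properties":{"increments":{"type":"array"},"hand":{"type":"number"}},"required":["increments"]}

```bash
mkdir -p pics; ls; python3 - <<'E'
from bench import *
import cv2
s=read_state();print(s)
for n in("scene","side","wrist"):
    c=calibration(n);print(n,c)
    cv2.imwrite(f"pics/{n}0.png",get_image(n)[:,:,::-1])
E
```

```text
pics
{'clock': 0.0, 'joints': array([ 1.59859469e+00,  3.85573770e-01,  6.60278575e-03, -5.26483724e-04,
       -1.19402156e+00, -2.58610625e-01]), 'joint_vel': array([-5.46044149e-04,  1.23472526e-03, -8.68606071e-05, -1.38822541e-03,
        1.39550345e-03,  2.63901790e-03]), 'joint_efforts': array([ 1.03839304e-04, -3.92295456e+01,  1.88403153e+01,  4.18622822e+00,
       -4.56881564e-03, -4.75783082e-06]), 'position': array([142.82178384, 607.88221208, 247.19807453]), 'ee_rot': array([ 9.93336283e-01, -1.15246528e-01, -8.54486360e-05,  1.12178808e-03]), 'contact_force': array([ 0.31853737, -0.86749688, -0.13036271]), 'wrist_torque': array([ 0.0136933 , -0.00227387, -0.02128715]), 'gripper_width': 85.20430235354958}
scene {'fx': 471.87110798271874, 'fy': 471.87110798271874, 'cx': 316.19122855968095, 'cy': 200.67897888033016, 'position': array([ 914.13138902, -678.99186892, 1129.08323564]), 'rotation': array([0.33446387, 0.09811083, 0.24894774, 0.90362227])}
side {'fx': 503.1740934026198, 'fy': 503.1740934026198, 'cx': 325.9648399203485, 'cy': 199.05706162086616, 'position': array([ -96.66516688, -906.68636447, 1180.65732826]), 'rotation': array([ 0.38197853, -0.11389344, -0.25878671,  0.87985801])}
wrist {'fx': 300.80682181433247, 'fy': 300.80682181433247, 'cx': 313.2774813019194, 'cy': 204.8972494646757, 'hand_eye': array([[-3.57605012e-04,  9.55018286e-01,  2.96546700e-01,
         7.64857063e+01],
       [ 9.99999916e-01,  4.01181787e-04, -8.60942319e-05,
         1.20761403e-01],
       [-2.01190701e-04,  2.96546645e-01, -9.55018349e-01,
        -1.24577782e+02],
       [ 0.00000000e+00,  0.00000000e+00,  0.00000000e+00,
         1.00000000e+00]])}
```

View pics/scene0.png

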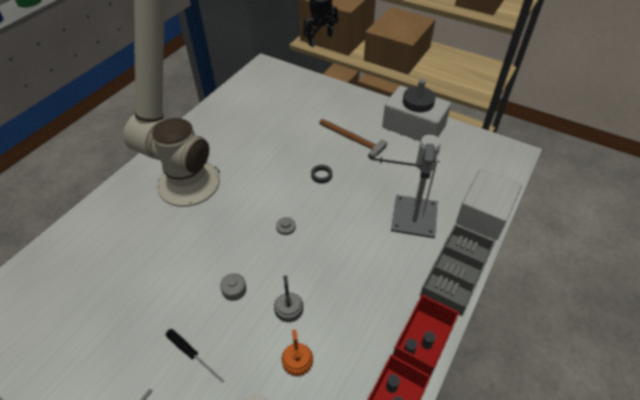

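View pics/side0.png

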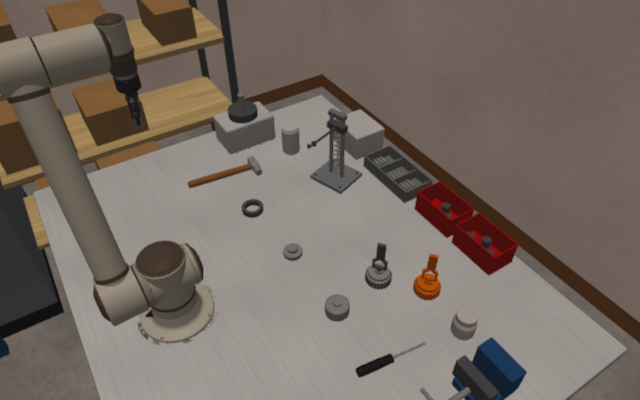

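View pics/wrist0.png

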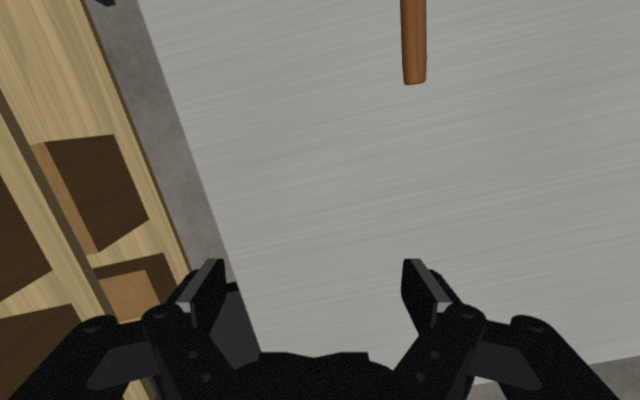

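The scene and side views show four things that could be taken for the drum (scene / side pixels):
- Steel drum with a dark hanger: (288,305) / (378,275)
- Orange lookalike: (296,358) / (427,285)
- Plain drum, no hanger: (232,286) / (337,307)
- Gear blank: (286,226) / (292,251)

I choose the steel drum with the hanger. The balance's hook points left from its post, with its tip near scene (380,160) and side (310,146). The wrist view shows only the hammer handle. Next I check close crops.

```bash
cat > h.py <<'E'
import numpy as np, cv2
from scipy.spatial.transform import Rotation as R
from bench import *
def cam(n,s=None):
    c=calibration(n);K=np.array([[c['fx'],0,c['cx']],[0,c['fy'],c['cy']],[0,0,1]])
    if n=='wrist':
        T=np.eye(4);T[:3,:3]=R.from_quat(s['ee_rot']).as_matrix();T[:3,3]=s['position']
        T=T@c['hand_eye'];return K,T[:3,:3],T[:3,3]
    return K,R.from_quat(c['rotation']).as_matrix(),np.array(c['position'])
def proj(C,P):
    K,Rm,p=C;q=(np.atleast_2d(P)-p)@Rm;q=q*[1,-1,-1];u=q@K.T;return u[:,:2]/u[:,2:]
def ray(C,uv):
    K,Rm,p=C;d=np.linalg.inv(K)@[uv[0],uv[1],1];d=Rm@(d*[1,-1,-1]);return p,d/np.linalg.norm(d)
def tri(obs):
    A=np.zeros((3,3));b=np.zeros(3);rs=[ray(C,uv) for C,uv in obs]
    for p,d in rs:
        M=np.eye(3)-np.outer(d,d);A+=M;b+=M@p
    X=np.linalg.solve(A,b);return X,[round(float(np.linalg.norm(np.cross(X-p,d))),1) for p,d in rs]
def onz(C,uv,z):
    p,d=ray(C,uv);return p+d*(z-p[2])/d[2]
def crop(img,x0,y0,w,h,f,fn):
    cv2.imwrite(fn,cv2.resize(img[y0:y0+h,x0:x0+w,::-1],None,fx=f,fy=f,interpolation=cv2.INTER_CUBIC))
E
python3 - <<'E'
from h import *
a=cv2.imread('pics/scene0.png')[:,:,::-1];b=cv2.imread('pics/side0.png')[:,:,::-1]
f=lambda i,x,y,w,h:cv2.resize(i[y:y+h,x:x+w],None,fx=4.7,fy=4.7,interpolation=cv2.INTER_CUBIC)
p=np.hstack([f(a,250,265,80,60),f(b,340,235,80,60)])
q=np.hstack([f(a,365,120,80,60),f(b,300,105,80,60)])
cv2.imwrite('pics/c1.png',np.vstack([p,q])[:,:,::-1])
A=cam('scene');B=cam('side')
print('drumtop',tri([(A,(286,277)),(B,(381,245))]))
print('drum base', onz(A,(288,307),21),onz(B,(378,277),21))
print('tip',tri([(A,(380,160)),(B,(310,146))]))
E
```

```text
drumtop (array([ 533.04609446, -209.78783441,  148.63009253]), [4.8, 4.8])
drum base [ 535.87956506 -215.64609721   21.        ] [ 527.39650562 -223.93756271   21.        ]
tip (array([569.7472631 , 218.59142589, 199.51899576]), [3.4, 3.4])
```

View pics/c1.png

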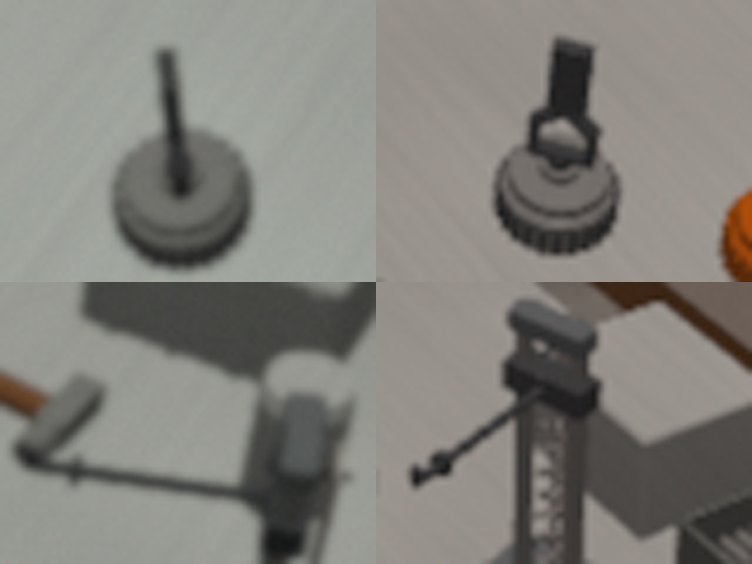

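The crops confirm it: a grey steel drum with a dark house-shaped hanger and upright tongue. The plate is edge-on in the scene view and face-on in the side view. The hook's tip is at about scene (371,157) and side (308,144), with the collar just behind it. Next I enlarge the base plate to get the balance's pose.

```bash
python3 - <<'E'
from h import *
a=cv2.imread('pics/scene0.png')[:,:,::-1];b=cv2.imread('pics/side0.png')[:,:,::-1]
f=lambda i,x,y,w,h:cv2.resize(i[y:y+h,x:x+w],None,fx=5,fy=5,interpolation=cv2.INTER_CUBIC)
cv2.imwrite('pics/c2.png',np.hstack([f(a,375,140,75,110),f(b,295,100,80,110)])[:,:,::-1])
E
```

```text
(no output)
```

View pics/c2.png

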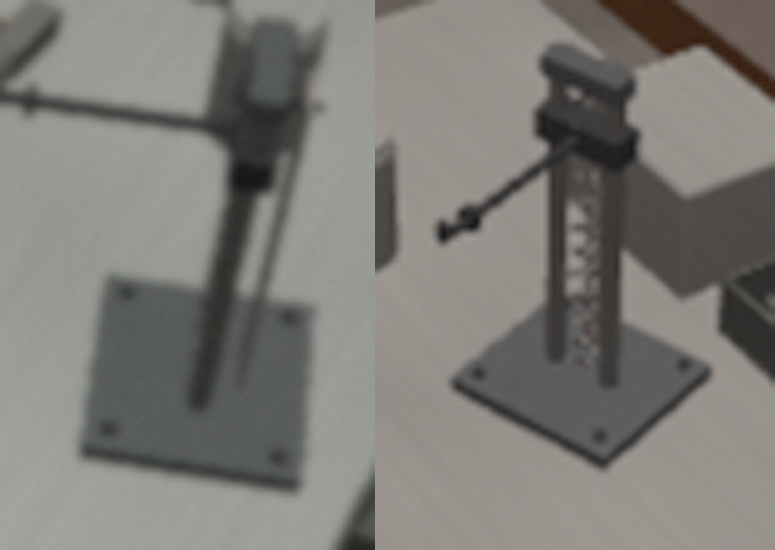

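```bash
python3 - <<'E'
from h import *
A=cam('scene');B=cam('side')
for uv in [(396.6,195.4),(437.6,201.4),(434.8,236.8),(391.6,229.8)]: print('scene',onz(A,uv,14).round(1))
for uv in [(311,176.6),(340.6,192.4),(361.8,174.4)]: print('side',onz(B,uv,14).round(1))
print('tip', tri([(A,(371,157)),(B,(308.5,144))]))
print('collar', tri([(A,(381,160)),(B,(313.6,143.5))]))
print('drumtop', tri([(A,(250+166/4.7,265+50/4.7)),(B,(340+(574-376)/4.7,235+44/4.7))]))
for uv,C in(((250+181/4.7,265+187/4.7),A),((340+(560-376)/4.7,235+165/4.7),B)): print('drum topface c',onz(C,uv,42))
E
```

```text
scene [614.2 286.5  14. ]
scene [734.1 328.3  14. ]
scene [777.7 195.8  14. ]
scene [658.5 155.2  14. ]
side [602.9 269.5  14. ]
side [644.9 143.   14. ]
side [762.7 181.5  14. ]
tip (array([552.0806698 , 195.12758255, 226.0783428 ]), [0.4, 0.4])
collar (array([576.9970494 , 207.45118422, 213.09681831]), [2.9, 2.9])
drumtop (array([ 532.89011471, -212.62176128,  155.83907705]), [6.3, 6.3])
drum topface c [ 540.7343677  -218.52058399   42.        ]
drum topface c [ 534.01798621 -218.13116667   42.        ]
```

Fixed views (about 10 mm disagreement between them): the hook seat is near (563,195), with balance x at about 18.5°. The drum is near (536,-217), with the plate normal at about 39°. I'll refine both with the wrist camera and look over the hook first, since it is on the way.

Call:
{"api": "jog_arm", "payload": {"increments": [[0.02, 0.013, -0.04, 0], [0.06, 0.04, -0.07, 0], [0.11, 0.073, -0.1, 0], [0.16, 0.106, -0.12, 0], [0.21, 0.139, -0.12, 0], [0.26, 0.172, -0.12, 0], [0.31, 0.205, -0.12, 0], [0.36, 0.238, -0.12, 0], [0.41, 0.27, -0.12, 0], [0.434, 0.286, -0.12, 0]], "hand": 1}}

```text
clock: 1.4
position: [501.3, 228.2, 367.5]
ee_rot: [0.993, -0.117, -0.0, 0.001]
contact_force: [-0.9, 0.8, -0.6]
gripper_width: 85.4
```

Call:
{"api": "jog_arm", "payload": {"increments": [[0, 0, 0, 0], [0, 0, 0, 0], [0, 0, 0, 0]]}}

```text
clock: 1.78
position: [500.6, 229.0, 367.5]
ee_rot: [0.993, -0.116, -0.0, 0.001]
contact_force: [-0.6, 0.1, -0.0]
gripper_width: 85.5
```

```bash
python3 - <<'E'
from h import *
import pickle
s=read_state();i=get_image('wrist');pickle.dump(s,open('s1.pkl','wb'))
cv2.imwrite('pics/w1.png',i[:,:,::-1]);print(s['clock'],s['position'],s['ee_rot'],np.abs(s['joint_vel']).max())
C=cam('wrist',s);print(proj(C,[[563,195,224],[559,182,224]]))
E
```

```text
1.775 [500.59841439 229.01798865 367.52082566] [ 9.93268737e-01 -1.15826385e-01 -4.48265929e-04  1.12377090e-03] 0.0027892272874073453
[[334.51472101 121.04403053]
 [350.27306733 122.12474616]]
```

View pics/w1.png

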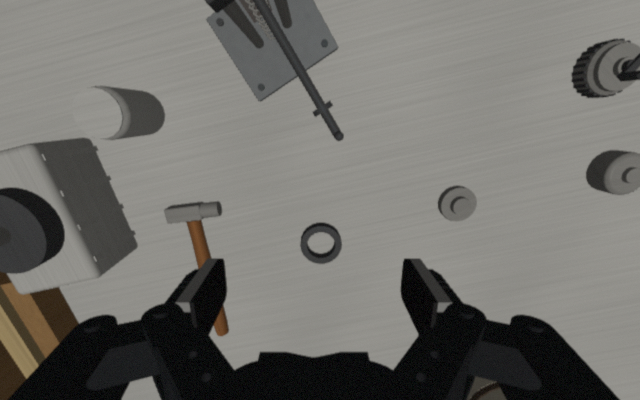

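The wrist view shows the hook's tip at (338,135), the collar at (322,111), and the bar running up-left to the carriage. The drum is at the right edge (612,67). I take a closer crop and a second view for parallax.

Call:
{"api": "jog_arm", "payload": {"increments": [[0.03, 0.03, 0.01, 0], [0.06, 0.06, 0.02, 0], [0.08, 0.09, 0.02, 0], [0.08, 0.1, 0.02, 0], [0.08, 0.1, 0.02, 0], [0.08, 0.1, 0.02, 0], [0.08, 0.1, 0.02, 0]]}}

```text
clock: 2.7
position: [555.2, 114.3, 348.0]
ee_rot: [0.993, -0.115, -0.0, 0.001]
contact_force: [-0.0, -0.2, -0.3]
gripper_width: 85.3
```

```bash
python3 - <<'E'
from h import *
import pickle
s=read_state();i=get_image('wrist');pickle.dump(s,open('s2.pkl','wb'))
cv2.imwrite('pics/w2.png',i[:,:,::-1]);print(s['clock'],s['position'],s['ee_rot'],np.abs(s['joint_vel']).max())
u=proj(cam('wrist',s),[[563,195,224]])[0];print(u)
a=cv2.imread('pics/w1.png')[:,:,::-1]
f=lambda i,x,y,w,h:cv2.resize(i[y:y+h,x:x+w],None,fx=5,fy=5,interpolation=cv2.INTER_CUBIC)
x,y=int(u[0])-40,int(u[1])-40;x=max(x,0);print(x,y)
cv2.imwrite('pics/c3.png',np.hstack([f(a,290,75,75,80),f(i,x,y,80,80)])[:,:,::-1])
E
```

```text
2.7 [555.23021858 114.30478896 347.98109213] [ 9.93367252e-01 -1.14980938e-01 -2.05224142e-04  9.19474062e-04] 0.0057576195087704896
[221.01188297 216.06621669]
181 176
```

View pics/w2.png

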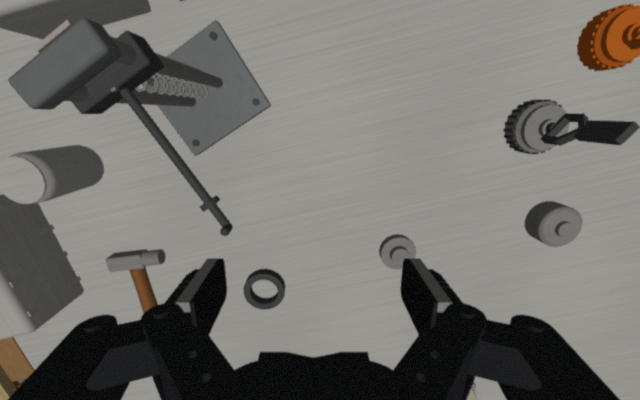

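View pics/c3.png

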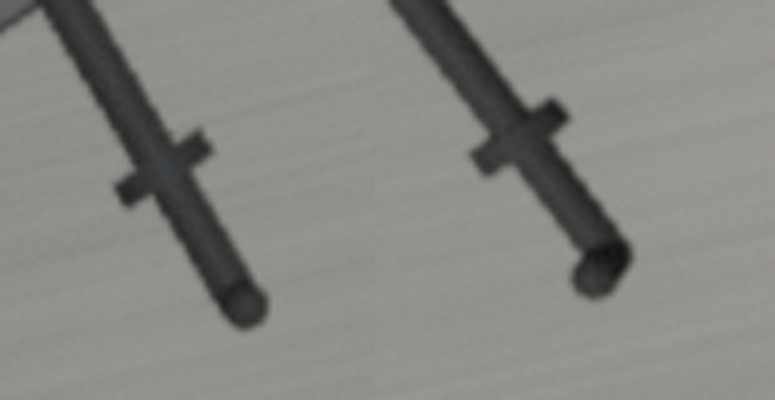

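```bash
python3 - <<'E'
from h import *
import pickle
A=cam('wrist',pickle.load(open('s1.pkl','rb')));B=cam('wrist',pickle.load(open('s2.pkl','rb')))
print('tri tip',tri([(A,(339,136)),(B,(224.3,231))]),'collar',tri([(A,(322.3,108.5)),(B,(210,203))]))
for C,t,c in((A,(339,136),(322.3,108.5)),(B,(224.3,231),(210,203))):
    T=onz(C,t,234);k=onz(C,c,220);d=(k-T)[:2];print(T,k,np.linalg.norm(d),np.degrees(np.arctan2(d[1],d[0])))
# base corners view2 
for uv in[(197,154),(270,104),(217,21)]: print('corner',onz(B,uv,14))
# bar far
E
```

```text
tri tip (array([550.54185727, 194.29986125, 229.56498567]), [0.2, 0.2]) collar (array([575.40616124, 202.74609299, 218.51717651]), [0.0, 0.0])
[550.76164925 194.4943993  234.        ] [575.42656045 202.80436459 220.        ] 26.027165959689636 18.619415211282348
[552.18885033 192.60830002 234.        ] [575.70148399 202.11814222 220.        ] 25.362985633661946 22.021199987030613
corner [609.8661192  281.63112899  14.        ]
corner [653.81453456 154.55074545  14.        ]
corner [771.75954448 195.17601256  14.        ]
```

Balance: the base edges give a yaw of 19.0°, and the seat comes out at about (564,198). Next I move above the drum, turning the tool to match the plate.

Call:
{"api": "jog_arm", "payload": {"increments": [[0.01, 0.04, 0, 6], [0.02, 0.09, 0, 12], [0.03, 0.14, 0.01, 18], [0.035, 0.19, 0.02, 24], [0.045, 0.24, 0.02, 30], [0.05, 0.29, 0.02, 38], [0.057, 0.327, 0.02, 38], [0.057, 0.327, 0.02, 38], [0.057, 0.327, 0.02, 38], [0.057, 0.327, 0.02, 38]]}}

```text
clock: 4.0
position: [536.2, -216.1, 328.7]
ee_rot: [0.902, -0.431, 0.0, 0.001]
contact_force: [-0.1, 0.1, -0.7]
gripper_width: 85.4
```

```bash
python3 - <<'E'
from h import *
import pickle
s=read_state();i=get_image('wrist');pickle.dump(s,open('s3.pkl','wb'))
cv2.imwrite('pics/w3.png',i[:,:,::-1]);print(s['clock'],s['position'],s['ee_rot'],np.abs(s['joint_vel']).max())
E
```

```text
4.0 [ 536.24535869 -216.09345169  328.67414758] [ 9.02142433e-01 -4.31437353e-01  1.46506889e-04  9.05366717e-04] 0.0025045916780359403
```

View pics/w3.png

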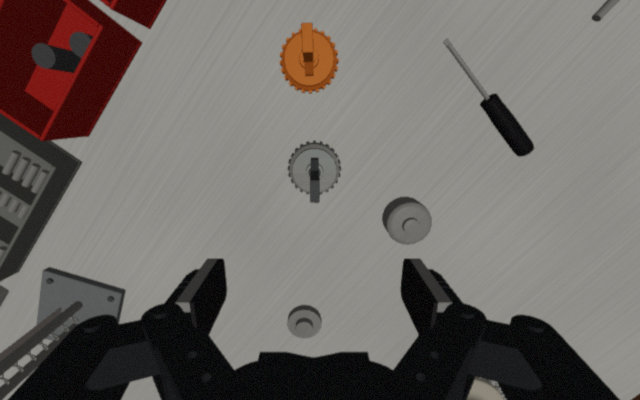

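```bash
python3 - <<'E'
from h import *
i=cv2.imread('pics/w3.png')[:,:,::-1]
crop(i,275,130,80,80,7,'pics/c4.png')
E
```

```text
(no output)
```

View pics/c4.png

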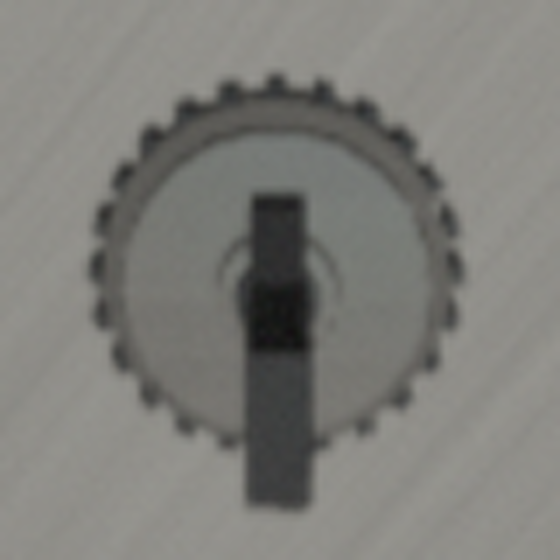

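The crop shows the steel drum with the tongue's top face spanning x 247–312, y 350–507. It is parallel to image vertical within about 1°, so the tool yaw already matches the plate.

```bash
python3 - <<'E'
from h import *
import pickle
s=pickle.load(open('s3.pkl','rb'));C=cam('wrist',s)
Rm=R.from_quat(s['ee_rot']).as_matrix()
print('yaw',np.degrees(np.arctan2(Rm[1,0],Rm[0,0])))
for n,uv,z in(('top',(275+279.5/7,130+428.5/7),155),('drum outline',(275+278/7,130+263/7),35),('drum topface',(275+279/7,130+283/7),42)):
    P=onz(C,np.array(uv)-.4,z);print(n,P, 'tool delta',Rm.T@(P-s['position']))
E
```

```text
yaw -51.117603578881564
top [ 534.75108738 -216.14193947  155.        ] tool delta [ -1.08183115   0.93188346 173.6747131 ]
drum outline [ 536.43823372 -218.81699474   35.        ] tool delta [  1.93412172   1.11688406 293.67834715]
drum topface [ 534.59020763 -216.78804935   42.        ] tool delta [ -0.79801229   1.29239062 286.67574328]
```

Call:
{"api": "jog_arm", "payload": {"increments": [[-0.001, 0.001, 0.04, 0], [-0.001, 0.001, 0.09, 0], [-0.001, 0.001, 0.14, 0], [-0.001, 0.001, 0.175, 0], [-0.001, 0.001, 0.189, 0], [-0.001, 0.001, 0.189, 0], [-0.001, 0.001, 0.189, 0], [-0.001, 0.001, 0.189, 0]]}}

```text
clock: 5.05
position: [535.7, -216.4, 141.4]
ee_rot: [0.902, -0.431, 0.002, 0.0]
contact_force: [-0.6, 0.6, -0.2]
gripper_width: 85.5
```

Call:
{"api": "jog_arm", "payload": {"increments": [[0, 0, 0, 0], [0, 0, 0, 0], [0, 0, 0, 0], [0, 0, 0, 0], [0, 0, 0, 0], [0, 0, 0, 0], [0, 0, 0, 0], [0, 0, 0, 0]], "hand": -1}}

```text
clock: 6.05
position: [535.5, -216.5, 141.4]
ee_rot: [0.902, -0.431, 0.002, 0.001]
contact_force: [-1.0, 0.1, 2.1]
gripper_width: 9.0
```

```bash
python3 - <<'E'
from h import *
import pickle
s=read_state();i=get_image('side')
crop(i,300,190,160,120,5,'pics/c5.png');print(s['clock'],s['position'],s['ee_rot'],s['contact_force'],s['gripper_width'])
E
```

```text
6.05 [ 535.52415672 -216.48604765  141.37320927] [ 9.02204100e-01 -4.31305944e-01  1.61948426e-03  5.67384944e-04] [-1.03714535  0.06899869  2.06913418] 9.037261091295793
```

View pics/c5.png

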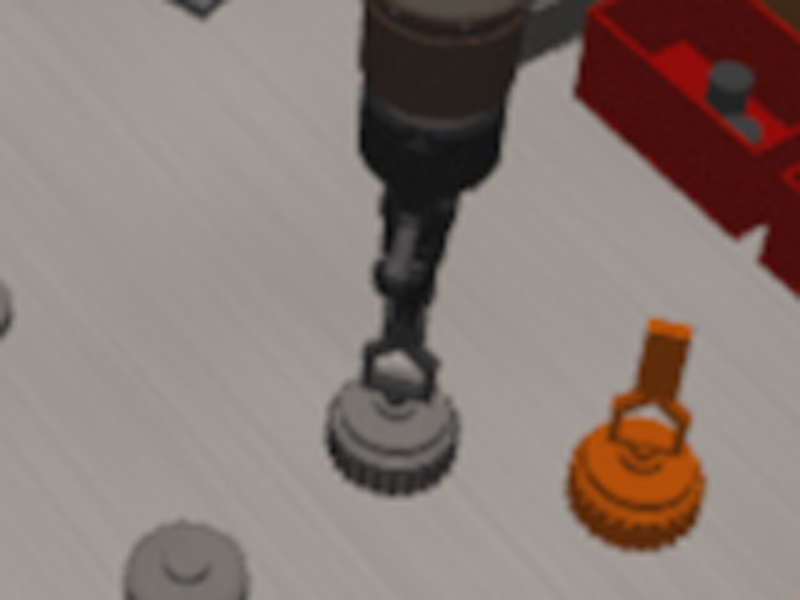

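Gripped at 9.0 mm opening, with the fingers well above the eye. A gentle release needs the weight to about 0.2 N, so I open once here while the drum is standing, average an unloaded force reference, then regrip.

Call:
{"api": "jog_arm", "payload": {"increments": [[0, 0, 0, 0], [0, 0, 0, 0], [0, 0, 0, 0], [0, 0, 0, 0], [0, 0, 0, 0]], "hand": -0.4}}

```text
clock: 6.72
position: [535.6, -216.4, 141.4]
ee_rot: [0.902, -0.431, 0.002, 0.001]
contact_force: [0.8, -0.8, -0.2]
gripper_width: 25.7
```

```bash
cat > meas.py <<'E'
from h import *
import sys
n=int(sys.argv[1]);F=[];T=[];P=[];Q=[]
for k in range(n):
    get_image('wrist');s=read_state();F.append(s['contact_force']);T.append(s['wrist_torque']);P.append(s['position']);Q.append(s['joint_efforts'])
F=np.array(F);P=np.array(P)
print('clock',s['clock'],'F',F.mean(0).round(3),'sem',(F.std(0)/n**.5).round(3),'T',np.mean(T,0).round(4),'P',P.mean(0).round(2),P.std(0).round(2),'q',s['ee_rot'].round(4),'w',s['gripper_width'],'eff',np.mean(Q,0).round(3))
E
python3 meas.py 30
```

```text
clock 8.225 F [-0.132 -0.18   0.072] sem [0.107 0.068 0.095] T [-0.0059  0.0054 -0.0048] P [ 535.54 -216.48  141.36] [0.01 0.01 0.01] q [ 9.022e-01 -4.313e-01  1.600e-03  6.000e-04] w 25.70607252626664 eff [ 1.0000e-03 -3.7223e+01  1.6028e+01  3.5610e+00  5.0000e-03  0.0000e+00]
```

Call:
{"api": "jog_arm", "payload": {"increments": [[0, 0, 0, 0], [0, 0, 0, 0], [0, 0, 0, 0], [0, 0, 0, 0], [0, 0, 0, 0], [0, 0, 0, 0]], "hand": -1}}

```text
clock: 8.98
position: [535.6, -216.6, 141.5]
ee_rot: [0.902, -0.431, 0.002, 0.001]
contact_force: [0.4, -1.5, 1.0]
gripper_width: 9.2
```

Call:
{"api": "jog_arm", "payload": {"increments": [[0, 0, -0.01, 0], [0, 0, -0.03, 0], [0, 0, -0.06, 0], [0, 0, -0.09, 0], [0, 0, -0.12, 0], [0, 0, -0.14, 0], [0, 0, -0.15, 0], [0, 0, -0.15, 0], [0, 0, -0.15, 0], [0, 0, -0.15, 0]]}}

```text
clock: 10.22
position: [534.8, -216.0, 290.2]
ee_rot: [0.902, -0.431, 0.001, 0.001]
contact_force: [0.1, -0.3, -4.3]
gripper_width: 9.3
```

```bash
python3 meas.py 40
```

```text
clock 12.225 F [ 0.057  0.091 -4.524] sem [0.078 0.079 0.079] T [-0.0031 -0.0011  0.0016] P [ 535.21 -216.17  291.42] [0.06 0.02 0.22] q [ 9.022e-01 -4.313e-01  1.800e-03  6.000e-04] w 9.21862085005767 eff [ 0.0000e+00 -3.6459e+01  2.1068e+01  4.9640e+00  1.0000e-03 -0.0000e+00]
```

Weight is about 4.6 ± 0.12 N, so a dip of about 46 mm is expected. Next I carry the drum to 50 mm in front of the hook's tip and turn to the hook's yaw.

Call:
{"api": "jog_arm", "payload": {"increments": [[-0.015, -0.011, 0, 1], [-0.045, -0.033, 0, 3], [-0.085, -0.062, 0, 5], [-0.127, -0.093, 0, 8], [-0.168, -0.123, 0, 10], [-0.21, -0.154, 0, 13], [-0.25, -0.183, 0.001, 15], [-0.285, -0.209, 0.002, 18], [-0.31, -0.227, 0.003, 19.9], [-0.3213, -0.2355, 0.003, 19.9]]}}

```text
clock: 13.48
position: [516.5, 183.3, 287.3]
ee_rot: [0.815, -0.58, 0.002, 0.0]
contact_force: [0.8, -0.8, -4.5]
gripper_width: 9.1
```

Call:
{"api": "jog_arm", "payload": {"increments": [[0, 0, 0, 0], [0, 0, 0, 0], [0, 0, 0, 0], [0, 0, 0, 0]]}}

```text
clock: 13.98
position: [516.6, 182.5, 287.4]
ee_rot: [0.814, -0.58, 0.002, 0.0]
contact_force: [0.5, -0.8, -3.7]
gripper_width: 9.3
```

```bash
cat > look.py <<'E'
from h import *
import pickle,sys
n=sys.argv[1]
s=read_state();w=get_image('wrist');b=get_image('side');a=get_image('scene');pickle.dump(s,open(f's_{n}.pkl','wb'))
Rm=R.from_quat(s['ee_rot']).as_matrix()
print(s['clock'],s['position'],'yaw',np.degrees(np.arctan2(Rm[1,0],Rm[0,0])),s['ee_rot'],s['contact_force'])
for k,i in(('w',w),('b',b),('a',a)): cv2.imwrite(f'pics/{n}_{k}.png',i[:,:,::-1])
f=lambda i,x,y,w,h:cv2.resize(i[y:y+h,x:x+w],None,fx=5,fy=5,interpolation=cv2.INTER_CUBIC)
cv2.imwrite(f'pics/{n}_c.png',np.hstack([f(a,345,120,80,90),f(b,280,110,80,90)])[:,:,::-1])
E
python3 look.py t1
```

```text
13.975 [516.61078524 182.53364421 287.4237723 ] yaw -70.93624948008645 [ 8.14437835e-01 -5.80247751e-01  1.86552392e-03  2.85393518e-04] [ 0.53031108 -0.80205849 -3.71507349]
```

View pics/t1_w.png

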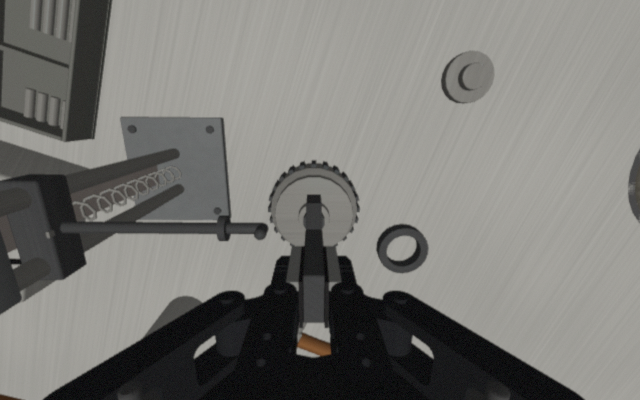

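View pics/t1_c.png

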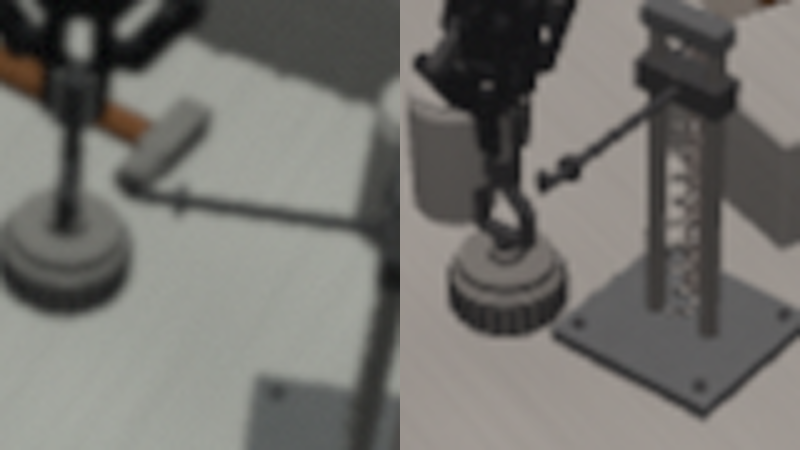

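```bash
python3 - <<'E'
from h import *
i=cv2.imread('pics/t1_w.png')[:,:,::-1]
crop(i,200,150,160,120,5,'pics/c6.png')
E
```

```text
(no output)
```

View pics/c6.png

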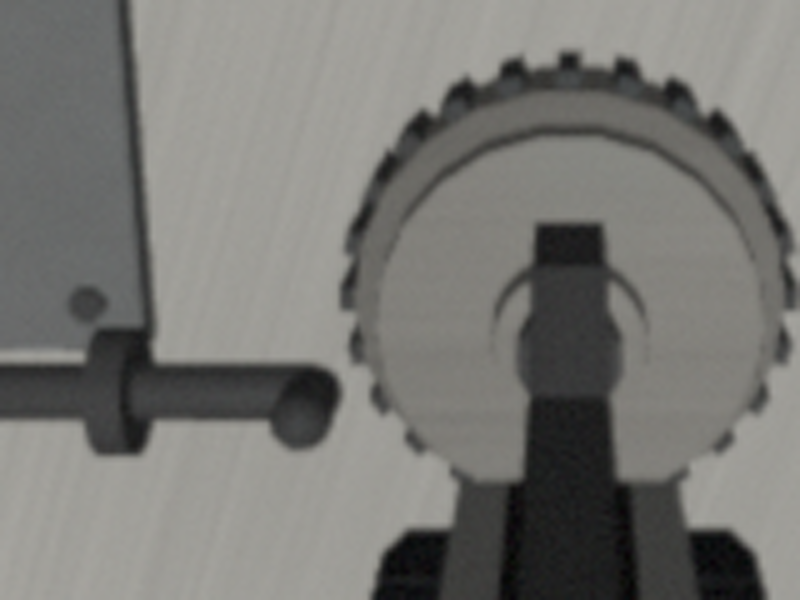

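```bash
python3 - <<'E'
from h import *
import pickle
s=pickle.load(open('s_t1.pkl','rb'));C=cam('wrist',s);Rm=R.from_quat(s['ee_rot']).as_matrix()
T=lambda P:Rm.T@(P-s['position'])
for n,uv,z in(('tip',(260,233.6),234),('collarface',(227.3,227.9),220),('bar at left',(200,227.9),220),('bar far',(70,228.5),220),('drum topface c',(200+574/5-.4,150+310/5-.4),188),):
    P=onz(C,uv,z);print(n,P.round(1),'tool',T(P).round(1))
print(proj(C,s['position']+Rm@[21,0,44.4+15]), proj(C,s['position']+Rm@[36.5,0,104]))
# drum: rim extents at lower 
E
```

```text
tip [550. 192. 234.] tool [  1.8 -34.6  53.5]
collarface [573.  201.6 220. ] tool [  0.1 -59.5  67.5]
bar at left [590.7 207.8 220. ] tool [  0.1 -78.2  67.6]
bar far [675.  237.4 220. ] tool [  -0.3 -167.5   67.7]
drum topface c [517. 181. 188.] tool [ 1.2  0.3 99.4]
[[314.15443187 202.12592076]] [[314.00126575 165.94565526]]
```

Wrist measurement in the tool frame: the bar is parallel to tool y within 0.3°, with lateral offset under about 1.5 mm. The seat lies 48.5 mm toward -y, and the eye is 19 mm above it. I insert partway and check.

Call:
{"api": "jog_arm", "payload": {"increments": [[0, -0.008, 0, 0], [0, -0.016, 0, 0], [0, -0.022, 0, 0], [0, -0.027, 0, 0], [0, -0.031, 0, 0], [0, -0.034, 0, 0], [0, -0.034, 0, 0], [0, -0.034, 0, 0]]}}

```text
clock: 15.12
position: [548.5, 194.0, 287.5]
ee_rot: [0.815, -0.58, 0.002, 0.0]
contact_force: [-0.2, -0.4, -3.8]
gripper_width: 9.0
```

```bash
python3 look.py t2; python3 - <<'E'
from h import *
i=cv2.imread('pics/t2_w.png')[:,:,::-1]
crop(i,230,150,160,120,5,'pics/c7.png')
E
```

```text
15.125 [548.54203161 193.97057575 287.46777229] yaw -70.90894400348442 [ 8.14576082e-01 -5.80053875e-01  1.78855634e-03  3.31736735e-04] [-0.17144869 -0.43156851 -3.79559224]
```

View pics/c7.png

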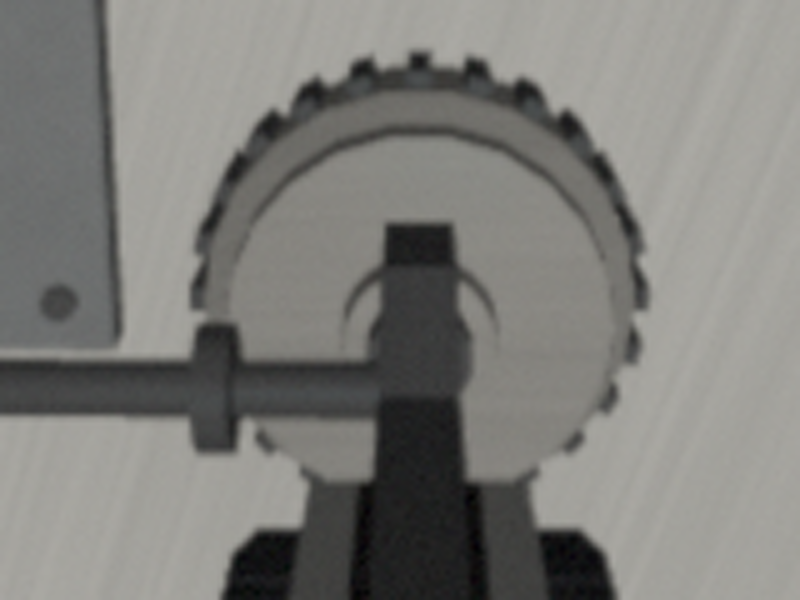

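View pics/t2_c.png

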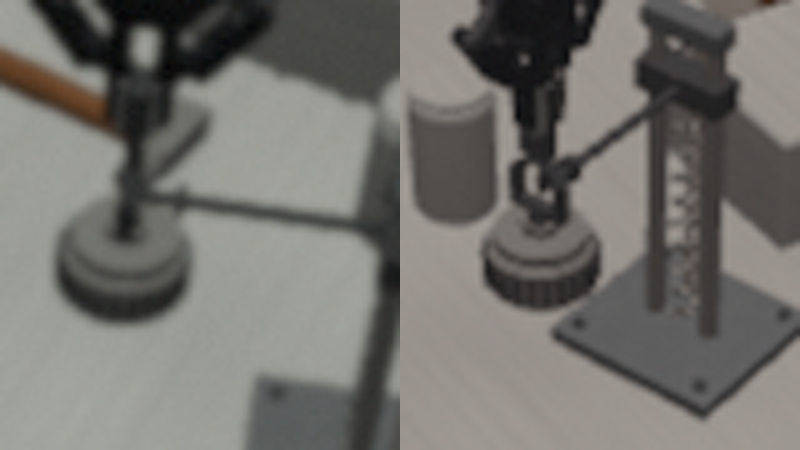

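The tip is inside the eye with no contact force. I continue to the seat.

Call:
{"api": "jog_arm", "payload": {"increments": [[0, -0.004, 0, 0], [0, -0.008, 0, 0], [0, -0.012, 0, 0], [0, -0.0145, 0, 0], [0, -0.0145, 0, 0], [0, -0.0145, 0, 0], [0, -0.0145, 0, 0]]}}

```text
clock: 16.15
position: [562.2, 198.7, 287.6]
ee_rot: [0.815, -0.58, 0.002, 0.0]
contact_force: [0.5, 0.2, -3.7]
gripper_width: 8.9
```

```bash
python3 look.py t3; python3 - <<'E'
from h import *
i=cv2.imread('pics/t3_w.png')[:,:,::-1]
crop(i,230,150,160,120,5,'pics/c8.png')
E
python3 meas.py 16
```

```text
16.15 [562.1627178  198.72598165 287.62588416] yaw -70.90103063104044 [ 8.14616183e-01 -5.79997453e-01  1.83725664e-03  2.33223256e-04] [ 0.46331409  0.18248472 -3.71736562]
clock 17.1 F [-0.183  0.078 -4.66 ] sem [0.129 0.117 0.123] T [-0.0147  0.0059  0.0058] P [562.25 198.75 287.58] [0.02 0.01 0.03] q [ 8.146e-01 -5.800e-01  1.800e-03  3.000e-04] w 9.240562553665148 eff [ 0.0000e+00 -3.8489e+01  2.1114e+01  4.9760e+00  5.0000e-03 -0.0000e+00]
```

View pics/c8.png

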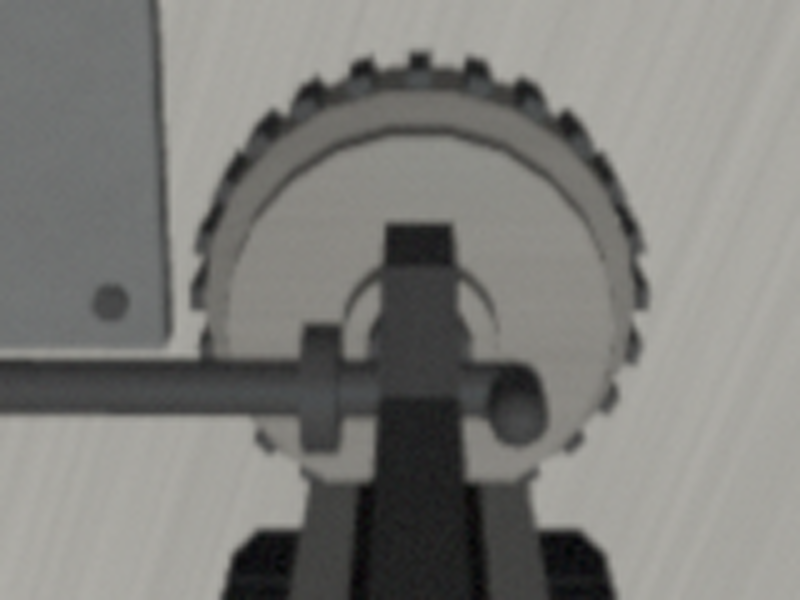

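View pics/t3_c.png

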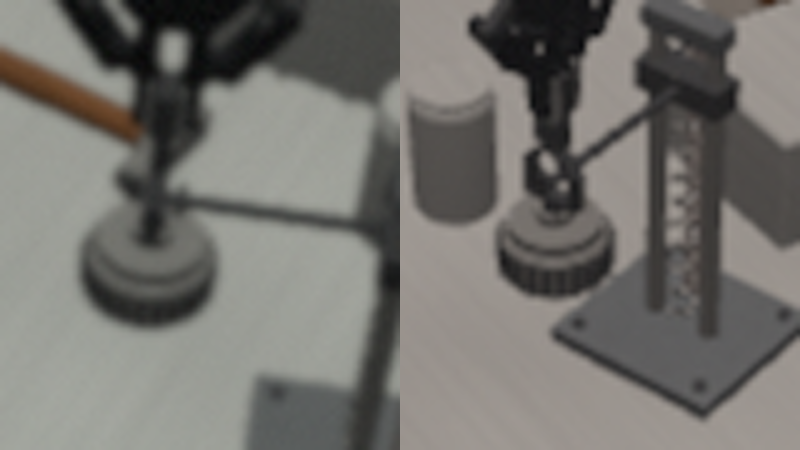

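```bash
python3 - <<'E'
from h import *
import pickle
s=pickle.load(open('s_t3.pkl','rb'));C=cam('wrist',s);Rm=R.from_quat(s['ee_rot']).as_matrix()
T=lambda P:Rm.T@(P-s['position'])
for n,uv,z in(('tip',(230+518/5-.4,150+413/5-.4),234),('collarface',(230+340/5-.4,150+387/5-.4),220),('bar',(300,150+387/5-.4),220)):
    P=onz(C,uv,z);print(n,P.round(1),'tool',T(P).round(1))
E
```

```text
tip [551.7 192.1 234. ] tool [ 2.7 12.1 53.6]
collarface [573.3 201.6 220. ] tool [  0.7 -11.3  67.6]
bar [571.7 201.  220. ] tool [ 0.7 -9.7 67.6]
```

Both clearances are good, and the seat is about 1 mm further along. I start the slow lowering (contact expected after about 17 mm).

Call:
{"api": "jog_arm", "payload": {"increments": [[0, -0.0005, 0.001, 0], [0, -0.001, 0.003, 0], [0, -0.001, 0.0055, 0], [0, -0.001, 0.008, 0], [0, -0.001, 0.0105, 0], [0, -0.001, 0.013, 0], [0, -0.001, 0.015, 0], [0, -0.001, 0.016, 0], [0, -0.001, 0.016, 0], [0, -0.001, 0.016, 0]]}}

```text
clock: 18.35
position: [563.3, 199.0, 271.7]
ee_rot: [0.815, -0.58, 0.002, 0.0]
contact_force: [0.8, 0.1, -4.7]
gripper_width: 8.8
```

Call:
{"api": "jog_arm", "payload": {"increments": [[0, 0, 0.001, 0], [0, 0, 0.003, 0], [0, 0, 0.005, 0], [0, 0, 0.007, 0], [0, 0, 0.009, 0], [0, 0, 0.011, 0], [0, 0, 0.013, 0], [0, 0, 0.0145, 0], [0, 0, 0.015, 0], [0, 0, 0.015, 0]]}}

```text
clock: 19.6
position: [563.4, 199.0, 256.8]
ee_rot: [0.815, -0.58, 0.002, 0.0]
contact_force: [0.7, -1.0, -2.6]
gripper_width: 8.9
```

```bash
python3 meas.py 20; python3 look.py t4; python3 - <<'E'
from h import *
i=cv2.imread('pics/t4_w.png')[:,:,::-1]
crop(i,230,150,160,120,5,'pics/c9.png')
E
```

```text
clock 20.6 F [ 0.547 -0.604 -3.087] sem [0.107 0.128 0.113] T [-0.2156 -0.1833 -0.0005] P [563.4  198.99 256.74] [0.01 0.02 0.04] q [ 8.146e-01 -5.800e-01  2.000e-03  1.000e-04] w 8.984442883080836 eff [ 4.8100e-01 -3.8198e+01  1.9962e+01  4.3580e+00 -2.1000e-02 -0.0000e+00]
20.6 [563.38997544 199.00415325 256.71616123] yaw -70.90341167561887 [ 8.14604136e-01 -5.80014030e-01  1.95219008e-03  1.21349948e-04] [ 1.06323673 -0.24364761 -3.19967587]
```

View pics/c9.png

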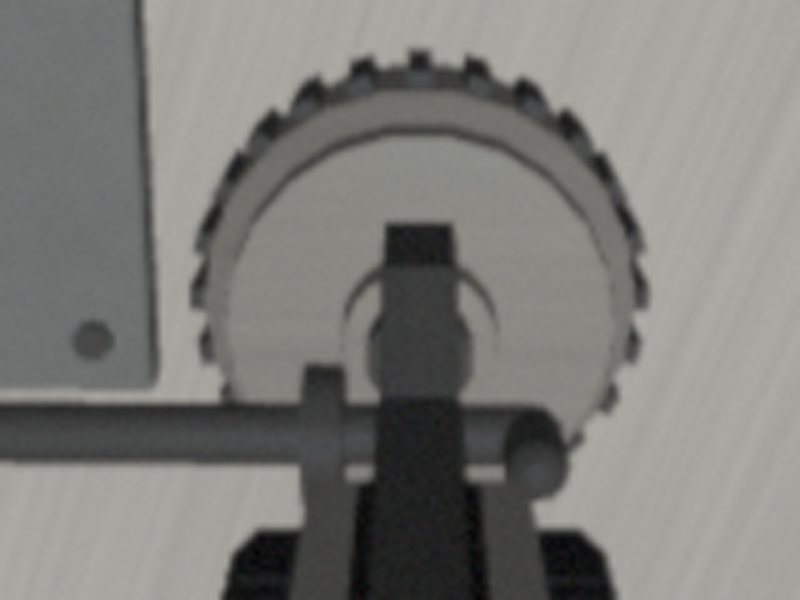

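View pics/t4_c.png

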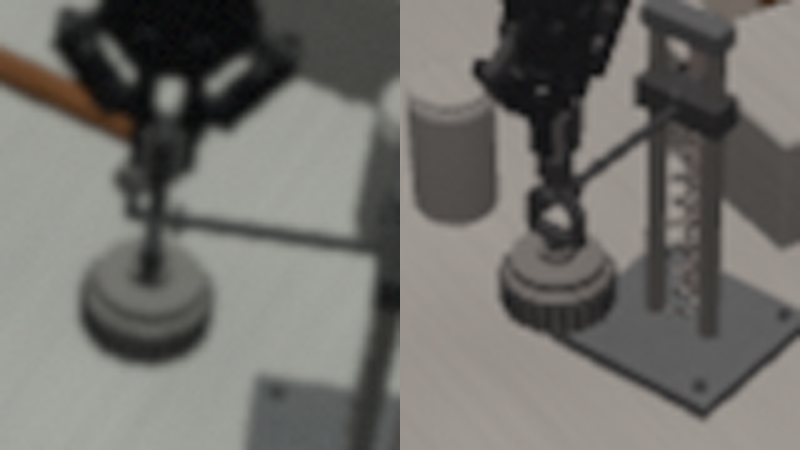

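The hook is taking load (Fz −4.6 → −3.1 N), but there is a sideways force of about 0.75 N along tool +x. The bar sits on one side of the eye's roof, so I nudge the drum toward +x to centre it.

Call:
{"api": "jog_arm", "payload": {"increments": [[0.0005, 0, 0, 0], [0.001, 0, 0, 0], [0.001, 0, 0, 0], [0.001, 0, 0, 0]]}}

```text
clock: 21.25
position: [563.6, 198.0, 256.6]
ee_rot: [0.815, -0.58, 0.002, 0.0]
contact_force: [-0.4, -1.0, -3.1]
gripper_width: 8.9
```

```bash
python3 meas.py 10
```

```text
clock 21.75 F [-0.013 -0.963 -3.251] sem [0.144 0.093 0.121] T [-0.2106  0.0261 -0.0048] P [563.62 198.01 256.65] [0.01 0.01 0.01] q [ 8.146e-01 -5.800e-01  1.900e-03  3.000e-04] w 9.155337396133566 eff [ 3.7000e-01 -3.8225e+01  2.0246e+01  4.5060e+00  1.4700e-01  1.0000e-03]
```

Call:
{"api": "jog_arm", "payload": {"increments": [[0.0005, 0, 0, 0], [0.001, 0, 0, 0], [0.001, 0, 0, 0], [0.001, 0, 0, 0]]}}

```text
clock: 22.25
position: [564.0, 197.2, 256.7]
ee_rot: [0.815, -0.58, 0.002, 0.0]
contact_force: [-0.3, 0.2, -3.8]
gripper_width: 8.9
```

```bash
python3 meas.py 10
```

```text
clock 22.75 F [-1.000e-03  2.970e-01 -2.932e+00] sem [0.12  0.113 0.12 ] T [0.1388 0.0536 0.0052] P [563.99 197.19 256.68] [0.01 0.02 0.01] q [ 8.146e-01 -5.800e-01  1.900e-03  1.000e-04] w 9.30742720685185 eff [-2.7700e-01 -3.8304e+01  1.9981e+01  4.7730e+00 -5.4000e-02  1.0000e-03]
```

Call:
{"api": "jog_arm", "payload": {"increments": [[-0.0002, 0, 0, 0], [-0.0004, 0, 0, 0], [-0.0004, 0, 0, 0]]}}

```text
clock: 23.12
position: [563.9, 197.3, 256.7]
ee_rot: [0.815, -0.58, 0.002, 0.0]
contact_force: [-0.3, -0.9, -3.6]
gripper_width: 9.2
```

```bash
python3 meas.py 8
```

```text
clock 23.525 F [ 0.685 -0.973 -2.942] sem [0.187 0.107 0.179] T [-0.3898 -0.2273  0.0195] P [563.93 197.34 256.7 ] [0.02 0.02 0.02] q [ 8.146e-01 -5.800e-01  2.000e-03  2.000e-04] w 9.169335061658591 eff [ 8.1800e-01 -3.8292e+01  2.0107e+01  4.2380e+00  3.1000e-02  1.0000e-03]
```

The drum is now seated on both sides of the roof: a 0.15 mm sideways move reverses the side force. I ease it by 0.1–0.2 mm and keep lowering.

Call:
{"api": "jog_arm", "payload": {"increments": [[0.0002, 0, 0.001, 0], [0.0002, 0, 0.003, 0], [0.0002, 0, 0.005, 0], [0.0002, 0, 0.0075, 0], [0.0002, 0, 0.01, 0], [0.0002, 0, 0.0125, 0], [0.0002, 0, 0.0145, 0], [0.0002, 0, 0.016, 0], [0.0002, 0, 0.016, 0], [0.0002, 0, 0.016, 0]]}}

```text
clock: 24.78
position: [564.0, 197.2, 240.8]
ee_rot: [0.815, -0.58, 0.002, 0.0]
contact_force: [-0.7, 0.5, -0.9]
gripper_width: 9.3
```

```bash
python3 meas.py 16
```

```text
clock 25.575 F [-0.911  0.505 -1.578] sem [0.117 0.178 0.107] T [0.1588 0.2579 0.0045] P [564.02 197.2  240.74] [0.02 0.01 0.04] q [ 8.146e-01 -5.800e-01  2.000e-03  2.000e-04] w 8.999085802701638 eff [-4.3000e-01 -3.7650e+01  1.9325e+01  4.6260e+00  1.1600e-01 -1.0000e-03]
```

Call:
{"api": "jog_arm", "payload": {"increments": [[-0.0001, 0.0001, 0.001, 0], [-0.0001, 0.0001, 0.003, 0], [-0.0001, 0.0001, 0.005, 0], [-0.0001, 0.0001, 0.007, 0], [-0.0001, 0.0001, 0.009, 0], [-0.0001, 0.0001, 0.011, 0], [-0.0001, 0.0001, 0.0125, 0], [-0.0001, 0.0001, 0.013, 0], [-0.0001, 0.0001, 0.013, 0]]}}

```text
clock: 26.7
position: [564.0, 197.2, 227.8]
ee_rot: [0.815, -0.58, 0.002, 0.0]
contact_force: [-0.8, -0.1, -0.2]
gripper_width: 9.1
```

```bash
python3 meas.py 80
```

```text
clock 30.7 F [ 0.261  0.244 -0.287] sem [0.081 0.056 0.052] T [ 0.0712 -0.0567  0.0021] P [563.97 197.22 227.73] [0.01 0.01 0.03] q [ 8.146e-01 -5.800e-01  2.000e-03  2.000e-04] w 9.227139597950806 eff [-8.7000e-02 -3.7161e+01  1.8252e+01  4.1110e+00 -9.2000e-02  1.0000e-03]
```

Call:
{"api": "jog_arm", "payload": {"increments": [[0, 0, 0.001, 0], [0, 0, 0.002, 0], [0, 0, 0.0032, 0], [0, 0, 0.0032, 0], [0, 0, 0.0032, 0], [0, 0, 0.0032, 0]]}}

```text
clock: 31.45
position: [563.9, 197.2, 224.5]
ee_rot: [0.815, -0.58, 0.002, 0.0]
contact_force: [0.8, 0.2, 0.5]
gripper_width: 9.4
```

```bash
python3 meas.py 60; python3 look.py t5;python3 - <<'E'
from h import *
i=cv2.imread('pics/t5_w.png')[:,:,::-1]
crop(i,230,150,160,120,5,'pics/c10.png')
E
```

```text
clock 34.45 F [ 0.376  0.339 -0.039] sem [0.062 0.07  0.06 ] T [ 0.1197 -0.1037 -0.001 ] P [563.96 197.21 224.51] [0.01 0.01 0.02] q [ 8.146e-01 -5.800e-01  2.000e-03  2.000e-04] w 9.205006503357144 eff [-1.3700e-01 -3.7042e+01  1.7964e+01  4.0450e+00 -1.5800e-01  2.0000e-03]
34.45 [563.95776555 197.22172653 224.5096362 ] yaw -70.9080756911741 [ 8.14580497e-01 -5.80047164e-01  1.96871467e-03  1.60298232e-04] [ 1.30406771 -0.71549526  0.20171584]
```

View pics/c10.png

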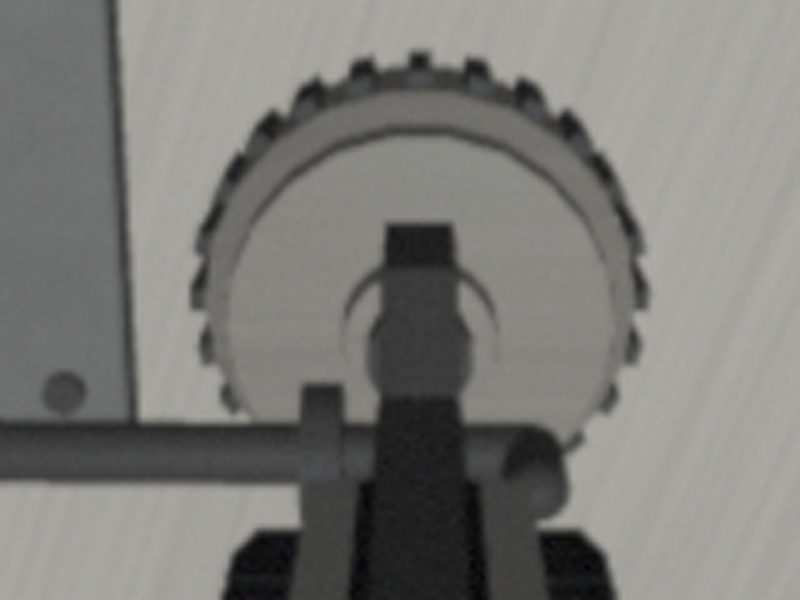

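View pics/t5_c.png

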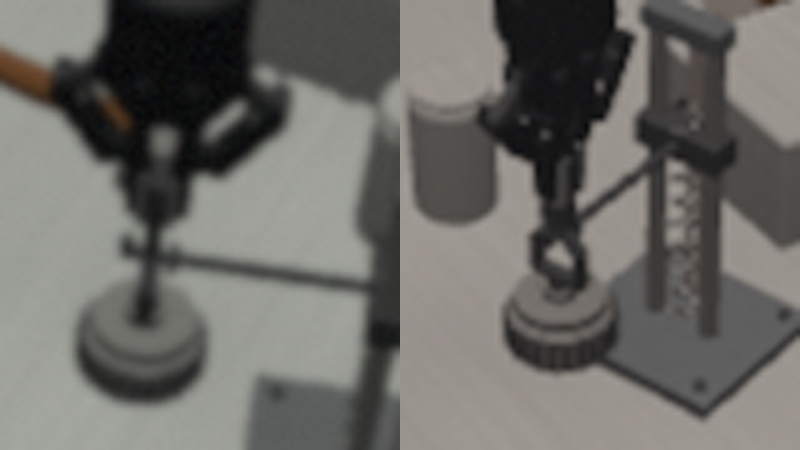

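The hook carries the whole weight: wrist Fz is −0.04 ± 0.06 N, and the drum has sunk about as far as the expected 46 mm dip. I release with a small opening.

Call:
{"api": "jog_arm", "payload": {"increments": [[0, 0, 0, 0], [0, 0, 0, 0], [0, 0, 0, 0], [0, 0, 0, 0], [0, 0, 0, 0], [0, 0, 0, 0], [0, 0, 0, 0], [0, 0, 0, 0]], "hand": -0.6}}

```text
clock: 35.6
position: [564.0, 197.2, 224.5]
ee_rot: [0.815, -0.58, 0.002, 0.0]
contact_force: [0.1, 0.4, -0.1]
gripper_width: 16.9
```

```bash
python3 meas.py 10; python3 look.py t6;python3 - <<'E'
from h import *
i=cv2.imread('pics/t6_w.png')[:,:,::-1]
crop(i,230,150,160,200,4,'pics/c11.png')
i=cv2.imread('pics/c11.png');cv2.imwrite('pics/c11.png',i[:600])
E
```

```text
clock 36.1 F [-0.121 -0.173  0.076] sem [0.213 0.102 0.175] T [-0.0135  0.0217  0.0073] P [563.96 197.22 224.51] [0.01 0.01 0.01] q [ 8.146e-01 -5.800e-01  2.000e-03  2.000e-04] w 17.003942901626758 eff [ 0.0000e+00 -3.7044e+01  1.8221e+01  4.0530e+00  2.0000e-03 -0.0000e+00]
36.1 [563.9448469  197.2213716  224.49989243] yaw -70.90503429724572 [ 8.14595883e-01 -5.80025533e-01  1.97484536e-03  1.70610404e-04] [ 0.70825674 -0.24151519  0.17900354]
```

View pics/c11.png

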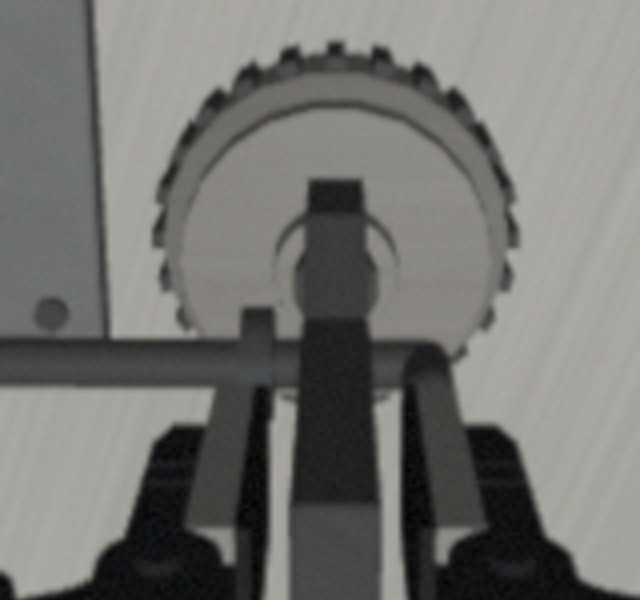

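View pics/t6_c.png

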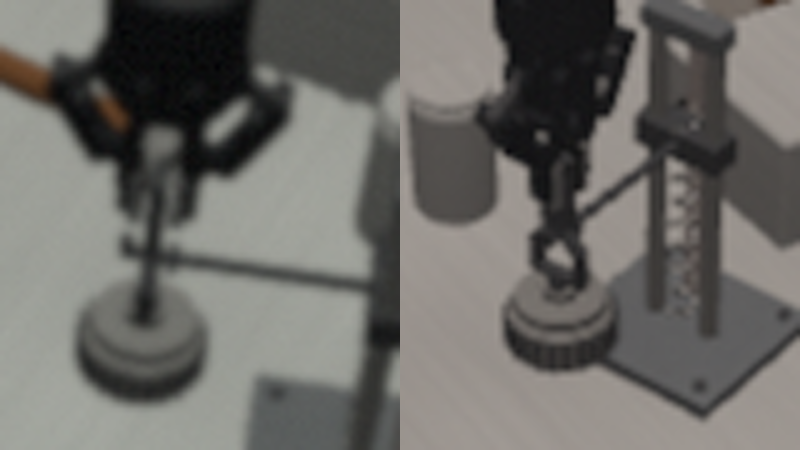

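Released: the gaps on both sides of the tongue are clear, the drum hasn't moved, and the forces are zero. I open wider and withdraw straight up.

Call:
{"api": "jog_arm", "payload": {"increments": [[0, 0, 0, 0], [0, 0, 0, 0], [0, 0, 0, 0], [0, 0, 0, 0]], "hand": -0.2}}

```text
clock: 36.75
position: [564.0, 197.2, 224.5]
ee_rot: [0.815, -0.58, 0.002, 0.0]
contact_force: [0.1, -0.1, -0.4]
gripper_width: 34.3
```

Call:
{"api": "jog_arm", "payload": {"increments": [[0, 0, -0.005, 0], [0, 0, -0.015, 0], [0, 0, -0.03, 0], [0, 0, -0.05, 0], [0, 0, -0.07, 0], [0, 0, -0.09, 0], [0, 0, -0.1, 0], [0, 0, -0.1, 0], [0, 0, -0.1, 0], [0, 0, -0.1, 0]]}}

```text
clock: 38.0
position: [563.4, 197.3, 323.6]
ee_rot: [0.815, -0.58, 0.002, 0.001]
contact_force: [0.5, 0.7, -0.4]
gripper_width: 33.9
```

```bash
python3 look.py t7; python3 - <<'E'
from h import *
get_image('side');get_image('side');a=get_image('side');b=cv2.imread('pics/t7_b.png')[:,:,::-1]
print('moved?',np.abs(a[165:195,375:405].astype(int)-b[165:195,375:405]).mean(), np.abs(a[150:200,280:330].astype(int)-b[150:200,280:330]).mean())
E
```

```text
38.0 [563.38311189 197.3332715  323.57588991] yaw -70.90571923568197 [ 0.81459169 -0.58003176  0.00159004  0.00100435] [ 0.48755154  0.67349916 -0.4309335 ]
moved? 0.4911111111111111 0.39813333333333334
```

View pics/t7_w.png

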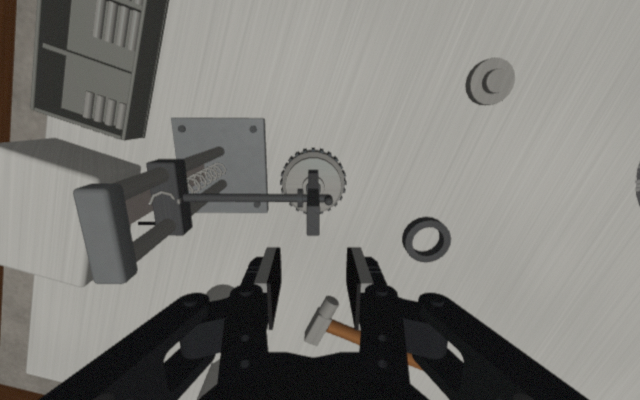

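View pics/t7_c.png

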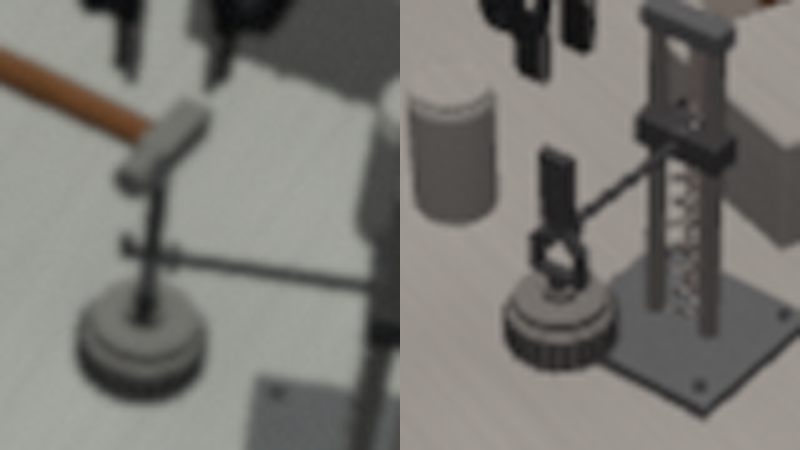

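The drum hangs upright and still on the hook, with the eye between tip and collar (wrist view about (313,198)). The gripper is well clear above. I hand the job in.

```bash
python3 -c "
from bench import *
print(job_done())"
```

```text
the job is handed in; nothing more can be done
None
```

I hung the steel drum by its eye on the balance hook and let go without any visible bounce. I handed the job in at about 38 s of the 64 s allowed; no verdict was reported.

- **Weight:** averaged wrist readings put the drum at about 4.6 N (±0.12 N), so a dip of about 46 mm was expected.
- **Lowering:** at first the bar sat on one side of the eye's roof, with about 0.75 N of side force. I shifted the drum about 2 mm sideways, which seated the bar at the roof's peak, and then kept lowering.
- **Release:** just before letting go, the vertical wrist force was −0.04 ± 0.06 N. About 0.5 N of sideways force remained and went away on opening, with no visible movement.
- **Last checks:** after I withdrew 100 mm straight up, the pictures showed the drum hanging upright between the hook's tip and collar, and still from one picture to the next. The gripper was clear. The bystanders near the hook looked undisturbed; I did not measure them or re-check the rest.
- **Disagreement:** the two fixed cameras differed by 10–17 mm on positions, so I used the wrist camera for the final alignment. I could not read the hook's dip or speed directly; both are inferred from force, height and pictures.

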